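# Index the turned part four clicks on the indexing table

### The job

The turned steel part on the small green indexing table is due for its next gauge reading, a third of a turn further round. Without gripping anything, push the red-knobbed lock lever away from the robot until its pawl is well clear of the dial, push the dial's brass stud round clockwise (seen from above) with a fingertip for exactly four clicks, not running on past the fourth, and push the lever fully home again so that the dial is locked. Be gentle, leave the steel part undisturbed in its nest without touching it, and do not disturb the other things on the bench.

Things in the scene. Friction and masses are not known exactly. Their poses are not given: they have to be found in the camera images.
- indexer: Round green cast base of the indexing table, 176 mm across, a lug at front and back, an ear for the lock lever at its left; fixed to the bench. Origin on the bench under the dial's centre, z up; unturned, x points away from the robot and y to its left (it stands turned by up to 0.3 rad). Offsets and bearings below are in this frame, bearings counterclockwise from x.
- dial_centre (a point): On the dial's vertical axis, level with its top face, 58 mm above the bench. The dial: dark notched plate of radius 78 mm (z 37 to 45 mm) under a bright steel top of radius 70 mm (z 45 to 58 mm) with black graduations. In its middle an aluminium nest ring, outer radius 28 mm, up to z 65 mm, with the steel part in it up to z 102 mm.
- index_dial (a joint): Turn of the dial in rad, 0 at the start, growing clockwise from above. Click stops every 0.5236 rad; the fourth lies at 2.094. A spring resists with up to 0.35 N m (6 N at the stud); once a little past half-way (0.3 rad) to the next stop the dial snaps into it by itself, ahead of the finger, and rests there. Locked, it has only about 0.02 rad of play.
- finger_stud (a point): Upright brass stud on the dial, to push it round by: 12 mm thick (head 14, foot collar 17 mm), 60 mm from the dial's axis, z 58 to 90 mm. This point is on its axis, 18 mm above the dial's top face. It starts at bearing 240 deg (front right seen from the robot); four clicks take it to 120 deg (front left).
- lock_lever (a joint): Angle of the lock lever in rad, growing clockwise from above: 0 is home (its steel pawl sits in a notch of the dial's plate, dial locked), 0.5 its far stop. The dial is free above about 0.2; push it to more than 0.3 to release. Friction (1.5 N at the knob) keeps it where it is left. The pawl enters a notch only when the dial rests in a click stop.
- lever_pivot (a point): On the lock lever's vertical pivot axis, 46 mm above the bench (the pivot screw reaches 52 mm), at x 54, y 78 mm from the dial's centre in the base's frame: beyond and left of it. Fixed to the base.
- lever_knob (a point): Upright red knob on the end of the lock lever, 17 mm thick, z 45 to 80 mm, 60 mm from the pivot; this point is on its axis, 65 mm above the bench. Lever home: it lies at bearing 84 deg from the pivot (x 60, y 138 mm from the dial's centre); released, it stands up to 30 mm farther from the robot (base's +x).
- turned_part: Stepped turned steel part, 42 mm across and 44 mm tall, standing loose in the nest at the dial's centre (1.5 mm play). Origin at the centre of its underside, z up. It must not be touched.
- gauge_stand: Black magnetic base, 60 x 58 mm, with a dial gauge clamped on top (up to 93 mm high), behind and right of the dial, drawn back from the part; fixed. Origin under the block; the gauge's tip points at the dial's centre and ends about 82 mm from it.
- red_mount: Bystander: red round specimen mount, 30 mm across, 14 mm tall, in the tray on the right. Origin at its underside.
- green_mount: Bystander: green round specimen mount, 30 mm across, 16 mm tall, in the tray on the right. Origin at its underside.
- black_mount: Bystander: black round specimen mount, 30 mm across, 18 mm tall, in the tray on the right. Origin at its underside.
- tweezers: Bystander: steel tweezers, 128 mm long, lying in the tray on the right.
- caliper: Bystander: digital caliper, 236 mm long, lying on the bench at the left.
- micrometer: Bystander: outside micrometer, 141 mm long, lying on the bench at the back left.
- loupe: Bystander: black eye loupe, 43 mm across, 46 mm tall, standing on the bench at the left.
Not all that is in view belongs to the job. Of the things that look like the turned_part, the smaller one is meant.

How it is judged:
By the outcome, as a careful person would: the job done as asked, in the order asked, and still so for the second after the job is handed in, with the robot touching nothing.
It also fails if it takes over 64 s, if anything falls off the work surface, if the arm or the gripper's body presses on something with over 40 N, if the wrist force passes 120 N, or if a joint passes its speed limit or range.

### The arm

A 6-joint arm with a two-finger parallel gripper is mounted at the origin on a cart in front of the work surface, level with it; the furniture and walls round the work are solid. World frame = base frame: x ahead of the robot, y to its left, z up, the work surface at z = 0. Lengths are in mm, angles in rad, forces in N, time in s.
With the tool pointing down it reaches from about 350 to 775 mm from the base axis. Payload 7.3 kg.
Tool frame: the origin (TCP) lies midway between the tips of the shut fingers; the grasp point (between the pads) lies grip_point_offset behind it (grip_point_offset is the distance from the TCP to the grasp point, in mm); z points along the fingers, y is the line along which they close (so a half turn about z gives the same grasp; the last joint's range is limited). The gripper opens to 92 mm and grips with 3 to 60 N. Pads are 19 mm wide; open, the fingers measure 130 mm over their backs; the gripper's body (75 mm by 190 mm) begins 47 mm behind the grasp point.
Start: joints at [0.989, 0.342, 1.524, -0, 1.275, -0.146], TCP at [221.61, 475.956, 226.741] pointing down, gripper open.
Joint ranges: [-2.53, 2.53], [-0.77, 2.02], [0.04, 2.7], [-1, 4.14], [0.28, 2.66], [-3.11, 3.11]. Speed limits (rad/s): [2.57, 2.57, 3.14, 3.14, 3.14, 3.14].

### API

Orientations are given as a rotation vector (axis times angle).
In Python, from station import sense, snapshot, get_calibration, sign_off, spot_in, grip_point_offset gives the robot as it stands. The module is installed in compiled form; this text tells all that it offers.
- The arm moves only by the tool jog_arm, never from a script. Its argument "rows" is a list of rows, each a list of 6 numbers: the shift along the world's x, y, z in units of 0.25 m (1.0 is 0.25 m), then the turn, a rotation vector about the world's x, y, z in units of 30 degrees (1.0 is 30 degrees). In form: [[dx, dy, dz, wx, wy, wz], ...]. A call has 1 to 12 rows; each row is the pose to reach, as a shift and turn from the pose commanded when the call began; what a row does not reach only later rows make up. A row lasts 1/8 s, in which the tool goes at most 62.5 mm and 10.7 degrees, less where a joint would pass 70% of its speed; a pose out of reach is approached as far as the arm can. A call with a number of a shift or a turn outside -1 to 1 is refused whole. A call with a gripper value outside its range is refused whole. "grip" is the finger opening in mm, from 0 to 91.8, set as the call begins (left out, the last holds). The fingers move at their own pace and stop on an object; "force" is the grip in N (left out, the last holds). Time passes only in rows, so rows that repeat a pose let the fingers close. It gives the time, the measured TCP pose, the force, the opening and the grip force at its end, in the units of the state.
- sense(): the state, without advancing time (a new reading comes with each control period).
- snapshot(name): name is "scene" or "top" or "wrist"; returns the picture (420x560x3 uint8, red, green, blue); there is no depth.
- get_calibration(name): a dict with "mtx" (3x3 intrinsics, pixels), "rvec" (rotation vector, rad) and "tvec" (3), from world to camera coordinates, as OpenCV has them; the wrist camera has in their place "hand_eye" (4x4, takes a point from camera to tool coordinates, whose origin is the TCP and whose axes are the flange's). Camera axes: x right, y down, z forward; pixel columns grow to the right and rows downward; lengths in mm; the calibration is good to about 2 mm. A picture is of the moment at which its call begins: read the wrist's pose just before it. get_calibration takes no time and is no camera call.
- sign_off(): hands the job in; it is judged then, once.
Trained networks look in the newest picture that a camera, given by its name, has taken for a name from the list of things; names that differ only in an ending like _2 or _b are one class to them, and where a whole thing is asked for, a point or a joint stands for the part that bears it (a point fixed in the world has none). Each returns a list of dicts, best first, with "confidence" (0 to 1); they miss things now and then, are a little off and sometimes report something else, mostly with a low value. They report only what shows in the picture. A call takes as long as a camera call. They do not tell look-alikes from the thing itself.
- spot_in(camera, target): "centre" ([row, column] in pixels, amid what is visible of it).
The state is a dict: "time": time; "joint_positions": joint angles; "qd": joint speeds; "joint_torque": joint torques, N m; "tcp_pos": TCP position; "eef_rot": TCP orientation; "wrist_force": force on the tool from outside, world axes, zero at the start; "moment": the same for the moment, N m; "finger_gap": finger opening in mm; "grip_force": force on a finger pad.
Only numpy, scipy, OpenCV 4.12 (cv2) and the standard library are available. Lean on these libraries where they do the work, as an engineer would, in place of code of your own. Each camera call takes 0.05 s, during which the arm holds its last target. There are 200 camera calls.

## Working session

There is one attempt and no reset: what is moved stays moved. The work goes in short steps, Python scripts to look and compute and a tool call to move; the robot and the scene stay as the last step left them, time stands still between calls to the robot, and variables do not carry over. Pictures are saved under pics/ and viewed, at most 12 in all, crops included, and the job is handed in when it is done.

Besides the shell and the picture viewer there is one more tool, called by a JSON object that holds its "api" and its "payload". jog_arm: Moves the arm, as the interface text tells. Shifts and turns lie within -1 to 1; 1 stands for 0.25 m of shift or 30 degrees of turn. Its arguments: {"type":"object","properties":{"rows":{"type":"array","items":{"type":"array","items":{"type":"number","minimum":-1,"maximum":1}}},"grip":{"type":"number"},"force":{"type":"number"}},"required":["rows"]}

```bash
mkdir -p pics
cat > h.py <<'E'
import numpy as np, cv2
from station import *
def cam(n):
    c=get_calibration(n); return np.array(c["mtx"],float),np.array(c["rvec"],float),np.array(c["tvec"],float)
def ray(n,rc):
    K,r,t=cam(n); R=cv2.Rodrigues(r)[0]
    d=R.T@np.linalg.inv(K)@np.array([rc[1],rc[0],1.]); o=-R.T@t.ravel(); return o,d/np.linalg.norm(d)
def atz(n,rc,z):
    o,d=ray(n,rc); return o+d*(z-o[2])/d[2]
def proj(n,P):
    K,r,t=cam(n); return cv2.projectPoints(np.array(P,float).reshape(-1,1,3),r,t,K,None)[0].reshape(-1,2)
def save(n,f):
    im=snapshot(n); cv2.imwrite('pics/'+f,cv2.cvtColor(im,cv2.COLOR_RGB2BGR)); return im
E
python3 - <<'E'
from h import *
a=save("scene","s.png");b=save("top","t.png")
cv2.imwrite('pics/both.png',cv2.cvtColor(np.hstack([cv2.resize(a,(560,420)),b])[:, :],cv2.COLOR_RGB2BGR))
z={"finger_stud":76,"lever_knob":65,"indexer":20,"turned_part":102,"gauge_stand":50,"dial_centre":58,"loupe":40}
for n in z:
  for c in("scene","top"):
    for s in spot_in(c,n)[:3]: print(n,c,np.round(s["centre"]),round(s["confidence"],2),np.round(atz(c,s["centre"],z[n])))
print(sense()); print(grip_point_offset)
E
```

```text
finger_stud scene [216. 248.] 0.71 [462. -29.  76.]
finger_stud top [225. 270.] 0.85 [490.   2.  76.]
lever_knob scene [359. 356.] 0.54 [ 360. -505.   65.]
lever_knob top [203. 240.] 0.42 [567.  99.  65.]
indexer scene [220. 250.] 0.73 [494.  12.  20.]
indexer top [228. 258.] 0.85 [489.  43.  20.]
indexer top [252. 415.] 0.65 [ 397. -482.   20.]
turned_part scene [189. 298.] 0.59 [624. -53. 102.]
turned_part scene [200. 247.] 0.54 [482.   1. 102.]
turned_part top [164. 260.] 0.64 [688.  29. 102.]
gauge_stand scene [218. 316.] 0.74 [ 618. -137.   50.]
gauge_stand top [188. 308.] 0.57 [ 617. -126.   50.]
dial_centre scene [220. 250.] 0.74 [466. -30.  58.]
dial_centre top [219. 257.] 0.82 [513.  43.  58.]
loupe scene [194. 176.] 0.56 [381. 245.  40.]
loupe scene [219. 317.] 0.18 [ 625. -136.   40.]
loupe top [260. 194.] 0.62 [384. 255.  40.]
{'time': 0.8, 'joint_positions': array([ 9.88996665e-01,  3.41957750e-01,  1.52410969e+00,  2.24428894e-05,
        1.27541096e+00, -1.46001772e-01]), 'qd': array([ 9.01891952e-04,  9.59865292e-05, -5.70096206e-04,  9.41624062e-04,
       -5.54504437e-04,  1.17204209e-03]), 'joint_torque': array([ 5.73924572e-04, -4.31092358e+01, -2.44468331e+01,  7.18479767e-02,
        4.84327599e-02, -2.16315755e-05]), 'tcp_pos': array([221.60122752, 475.95196932, 226.75906317]), 'eef_rot': array([6.79151071e-01, 3.06728361e+00, 1.79711909e-04]), 'wrist_force': array([ 0.22904757, -0.65818829,  0.46118231]), 'moment': array([ 0.00264901,  0.0277308 , -0.0187661 ]), 'grip_force': 0.0, 'finger_gap': 91.83176494477169}
18.8
```

View pics/t.png

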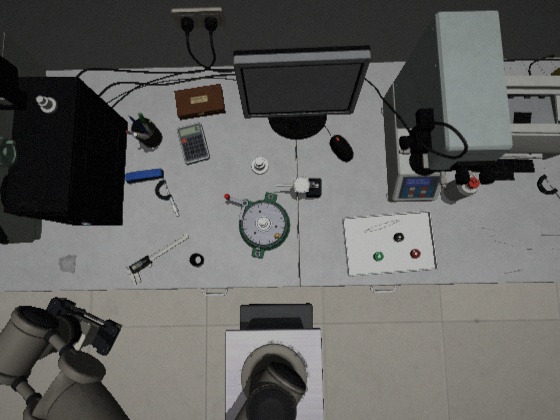

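View pics/s.png

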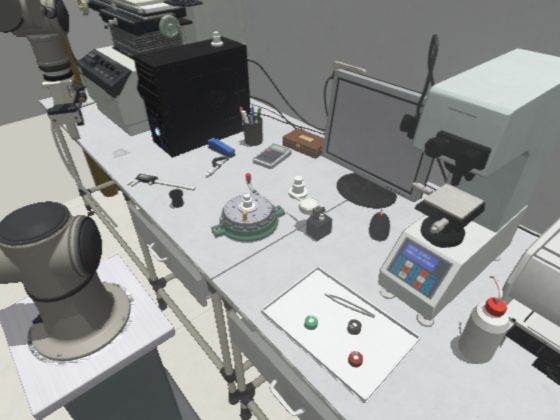

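The top view shows the indexer at about (222,263), with the brass stud at (237,277) and the red knob at (197,227). The scene view shows it at (216,247), with the knob at (177,248).

Things that could be mistaken for the target, in top-view pixels:
- **Steel part:** the one on the dial (222,263), the one on the bench (164,260) and the one on the black box (102,45). The smaller one, in the nest, is meant.
- **Red knob:** the lever knob (197,227), the red mount (253,415), the bottle cap (183,472) and the mouse (148,341). I choose the one by the dial.

I'll check the choice in a crop.

Run:
```python
from h import *
a=cv2.imread('pics/t.png')[180:270,210:310];b=cv2.imread('pics/s.png')[160:250,200:300]
cv2.imwrite('pics/c.png',np.hstack([cv2.resize(x,(400,360),interpolation=cv2.INTER_CUBIC) for x in(a,b)]))
for n,rc,z in (("top",(197,227),75),("scene",(177,248),78),("top",(237,277),85),("scene",(215,245),85)): print(n,rc,np.round(atz(n,rc,z)))
print(np.round(get_calibration("wrist")["hand_eye"],3),np.round(get_calibration("wrist")["mtx"]))
s=sense();print(np.round(cv2.Rodrigues(s["eef_rot"])[0],2))
```

```text
top (197, 227) [586. 141.  75.]
scene (177, 248) [577. 125.  78.]
top (237, 277) [451. -21.  85.]
scene (215, 245) [451. -30.  85.]
[[-0.00000e+00 -9.60000e-01 -2.79000e-01  7.44750e+01]
 [ 1.00000e+00 -1.00000e-03  1.00000e-03 -1.15600e+00]
 [-2.00000e-03 -2.79000e-01  9.60000e-01 -1.58433e+02]
 [ 0.00000e+00  0.00000e+00  0.00000e+00  1.00000e+00]] [[291.   0. 279.]
 [  0. 291. 216.]
 [  0.   0.   1.]]
[[-0.91  0.42  0.  ]
 [ 0.42  0.91  0.  ]
 [ 0.    0.   -1.  ]]
```

View pics/c.png

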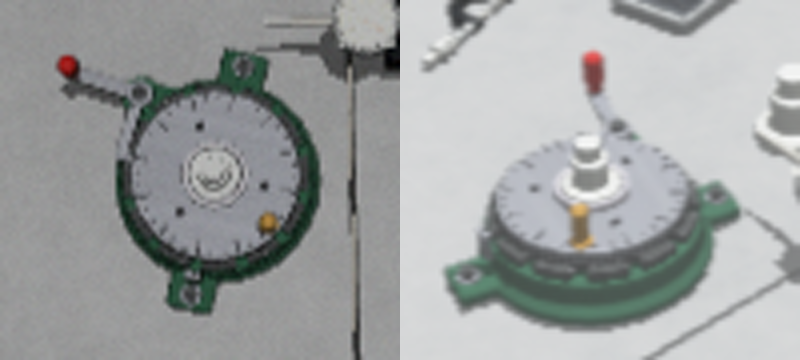

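The crop confirms the indexer, turned about −0.22 rad, with the small part in its nest, the stud front right and the knob at the back left. I'll shut the fingers and move above it for a wrist view.

{"api": "jog_arm", "payload": {"rows": [[0.1,-0.15,0,0,0,0.15],[0.25,-0.35,0,0,0,0.35],[0.4,-0.55,0,0,0,0.55],[0.5,-0.75,0,0,0,0.75],[0.57,-0.85,0,0,0,0.83],[0.57,-0.85,0,0,0,0.83]], "grip": 0, "force": 10}}

```text
time: 1.55
tcp_pos: [365.2, 262.0, 226.9]
eef_rot: [0.008, 3.141, 0.0]
wrist_force: [-0.5, 0.7, -1.0]
finger_gap: 36.3
grip_force: 0.0
```

{"api": "jog_arm", "payload": {"rows": [[0.12,-0.17,0,0,0,0],[0.25,-0.36,0,0,0,0],[0.4,-0.55,0,0,0,0],[0.5,-0.72,0,0,0,0],[0.56,-0.81,0,0,0,0],[0.56,-0.81,0,0,0,0],[0.56,-0.81,0,0,0,0]]}}

```text
time: 2.42
tcp_pos: [503.5, 62.3, 226.6]
eef_rot: [-0.001, -3.141, -0.001]
wrist_force: [-1.1, 0.5, 0.3]
finger_gap: 0.3
grip_force: 0.0
```

```bash
cat >> h.py <<'E'
def wpose():
    s=sense(); T=np.eye(4); T[:3,:3]=cv2.Rodrigues(np.array(s["eef_rot"]))[0]; T[:3,3]=s["tcp_pos"]
    return T@np.array(get_calibration("wrist")["hand_eye"])
def watz(T,rc,z):
    K=np.array(get_calibration("wrist")["mtx"]); d=T[:3,:3]@np.linalg.inv(K)@np.array([rc[1],rc[0],1.]); return T[:3,3]+d*(z-T[2,3])/d[2]
def wproj(T,P):
    K=np.array(get_calibration("wrist")["mtx"]); q=np.linalg.inv(T)@np.array([*P,1.]); p=K@q[:3]; return p[:2]/p[2]
E
python3 - <<'E'
from h import *
T=wpose(); np.save('T1.npy',T); save("wrist","w1.png"); s=sense(); print(s["tcp_pos"],s["eef_rot"],s["finger_gap"],s["time"])
for n,z in (("finger_stud",76),("lever_knob",65),("turned_part",102),("dial_centre",58)):
    for q in spot_in("wrist",n)[:2]: print(n,np.round(q["centre"]),round(q["confidence"],2),np.round(watz(T,q["centre"],z)))
E
```

```text
[503.42925772  62.43699546 226.73202889] [ 2.29475527e-04 -3.14112392e+00 -8.95866152e-04] 1.2397118538090475 2.475
finger_stud [182. 243.] 0.56 [480.  23.  76.]
lever_knob [238. 306.] 0.81 [548.  93.  65.]
turned_part [197. 247.] 0.68 [491.  29. 102.]
turned_part [329. 278.] 0.63 [645.  60. 102.]
dial_centre [180. 256.] 0.64 [481.  36.  58.]
```

View pics/w1.png

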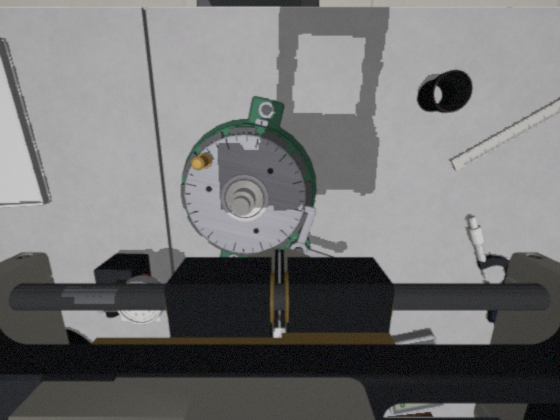

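The wrist view is upside down: the stud head is at about (160,202), the part at (202,242) and the front lug at (112,265), and the knob is hidden behind the gripper. I'll fit the base pose and check it with an overlay.

Run:
```python
from h import *
from scipy.optimize import least_squares
T=np.load('T1.npy'); im=cv2.imread('pics/w1.png'); hsv=cv2.cvtColor(im,cv2.COLOR_BGR2HSV)
def cen(lo,hi,box):
    r0,r1,c0,c1=box; m=cv2.inRange(hsv[r0:r1,c0:c1],lo,hi); m_=cv2.moments(m,True); return (m_['m01']/m_['m00']+r0,m_['m10']/m_['m00']+c0,m_['m00'])
st=cen((8,90,60),(30,255,255),(145,180,185,220)); print("brass",st, watz(T,st[:2],78))
# nut ring centre/part visually; knob in top & scene images
for n,f in(("top",'t'),("scene",'s')):
    h=cv2.cvtColor(cv2.imread(f'pics/{f}.png'),cv2.COLOR_BGR2HSV)
    b=(185,210,215,240) if n=="top" else (165,190,235,260)
    m=cv2.inRange(h,(0,120,60),(8,255,255))|cv2.inRange(h,(172,120,60),(180,255,255)); m=m[b[0]:b[1],b[2]:b[3]]; q=cv2.moments(m,True)
    rc=(q['m01']/q['m00']+b[0],q['m10']/q['m00']+b[2]); print(n,rc,atz(n,rc,66))
# dial top circle edge search: fit (x,y) by maximal gradient along circle r=70,z=58 in grayscale + plate 78,z45
g=cv2.GaussianBlur(cv2.cvtColor(im,cv2.COLOR_BGR2GRAY),(0,0),1).astype(np.float32)
def samp(x,y,r,z,a):
    p=np.array([wproj(T,(x+r*np.cos(t),y+r*np.sin(t),z)) for t in a],np.float32)
    return cv2.remap(g,p[:,0].reshape(-1,1),p[:,1].reshape(-1,1),cv2.INTER_LINEAR).ravel()
a=np.radians(np.arange(90,330,5)); best=[]
for x in np.arange(470,510,2):
  for y in np.arange(10,55,2):
    best.append((np.mean(np.clip(samp(x,y,67,58,a)-samp(x,y,73,58,a),-60,60)),x,y))
best.sort(reverse=True); print(best[:6])
```

```text
brass (161.38429752066116, 200.95454545454547, 242.0) [458.16114621 -19.69325054  78.        ]
top (195.88235294117646, 226.41176470588235) [591.67741606 144.17934371  66.        ]
scene (174.45454545454547, 247.63636363636363) [595.1010696  153.30892113  66.        ]Traceback (most recent call last):
  File "<stdin>", line 21, in <module>
  File "<stdin>", line 16, in samp
  File "h.py", line 20, in wproj
    K=np.array(get_calibration("wrist")["mtx"]); q=np.linalg.inv(T)@np.array([*P,1.]); p=K@q[:3]; return p[:2]/p[2]
               ~~~~~~~~~~~~~~~^^^^^^^^^
ValueError: time passes only in moves, steps and waits
```

```bash
cat >> h.py <<'E'
KW=np.array([[0]])
def setK():
    global KW; KW=np.array(get_calibration("wrist")["mtx"])
def wproj(T,P):
    P=np.asarray(P,float).reshape(-1,3); M=np.linalg.inv(T); return cv2.projectPoints(P,cv2.Rodrigues(M[:3,:3])[0],M[:3,3],KW,None)[0].reshape(-1,2)
def rot(th): return np.array([[np.cos(th),-np.sin(th)],[np.sin(th),np.cos(th)]])
E
python3 - <<'E'
from h import *
import h
setK(); T=np.load('T1.npy'); im=cv2.imread('pics/w1.png')
g=cv2.GaussianBlur(cv2.cvtColor(im,cv2.COLOR_BGR2GRAY),(0,0),1).astype(np.float32)
def samp(x,y,r,z,a):
    p=wproj(T,np.c_[x+r*np.cos(a),y+r*np.sin(a),0*a+z]).astype(np.float32)
    return cv2.remap(g,p[:,:1],p[:,1:],cv2.INTER_LINEAR).ravel()
a=np.radians(np.arange(60,340,4)); best=[]
for x in np.arange(470,520,2):
  for y in np.arange(5,55,2):
    best.append((np.median(samp(x,y,66,58,a)-samp(x,y,74,58,a)),x,y))
best.sort(reverse=True); print(np.round(best[:8],1))
C=np.mean([b[1:] for b in best[:6]],0); th=np.arctan2(-19.7-C[1],458.2-C[0])-np.radians(240); th=(th+np.pi)%(2*np.pi)-np.pi; print(C,th,np.hypot(*(C-[458.2,-19.7])))
def draw(P,col):
    for p in wproj(T,P): cv2.circle(big,(int(p[0]*4-600),int(p[1]*4-340)),1,col,-1)
big=cv2.resize(im[85:270,150:350],None,fx=4,fy=4,interpolation=cv2.INTER_CUBIC)
A=np.radians(np.arange(0,360,3.))
for r,z,col in((70,58,(0,0,255)),(88,0,(255,0,255)),(28,65,(255,0,0)),(21,102,(0,255,255)),(4,102,(0,255,255))): draw(np.c_[C[0]+r*np.cos(A),C[1]+r*np.sin(A),0*A+z],col)
for o,z in(((54,78),52),((60,138),65),((-30,-52),90)):
    q=C+rot(th)@np.array(o); print(o,np.round(q)); draw(np.c_[q[0]+6*np.cos(A),q[1]+6*np.sin(A),0*A+z],(0,255,0))
cv2.imwrite('pics/ov.png',big[:600])
E
```

```text
[[ 39.6 500.   21. ]
 [ 39.4 502.   21. ]
 [ 39.4 500.   23. ]
 [ 39.2 502.   23. ]
 [ 37.3 502.   25. ]
 [ 37.3 500.   19. ]
 [ 36.2 504.   23. ]
 [ 35.8 498.   25. ]]
[501.  22.] -0.27481640401576524 59.755585512987835
(54, 78) [574.  82.]
(60, 138) [596. 139.]
(-30, -52) [458. -20.]
```

View pics/ov.png

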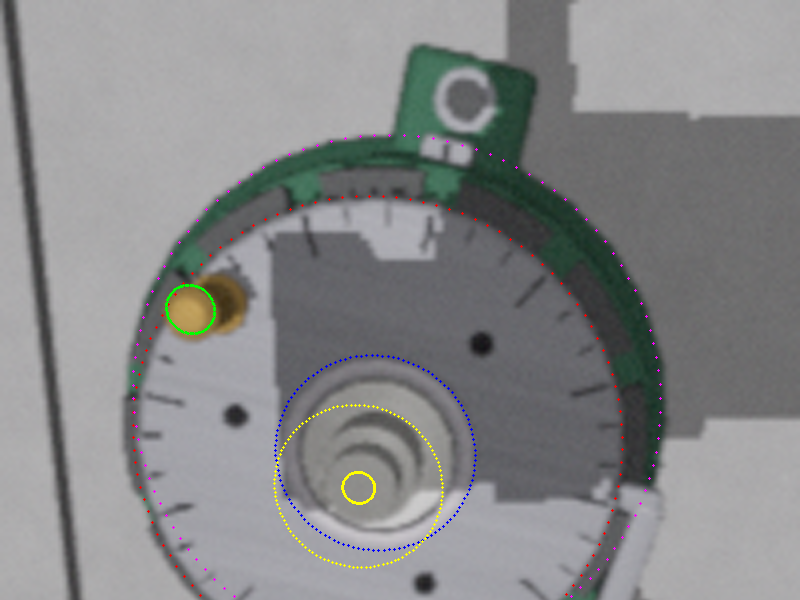

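The fit is good: centre (501, 22), turn −0.275 rad, stud radius 59.8 mm. Next I'll go down in front of the knob.

{"api": "jog_arm", "payload": {"rows": [[0.08,0.11,0,0,0,-0.2],[0.18,0.24,0,0,0,-0.4],[0.242,0.332,-0.1,0,0,-0.525],[0.242,0.332,-0.25,0,0,-0.525],[0.242,0.332,-0.4,0,0,-0.525],[0.242,0.332,-0.54,0,0,-0.525],[0.242,0.332,-0.63,0,0,-0.525],[0.242,0.332,-0.665,0,0,-0.525],[0.242,0.332,-0.665,0,0,-0.525]]}}

```text
time: 3.8
tcp_pos: [564.6, 144.2, 60.6]
eef_rot: [-0.432, -3.112, -0.0]
wrist_force: [-1.4, 0.4, -0.2]
finger_gap: 0.2
grip_force: 0.0
```

{"api": "jog_arm", "payload": {"rows": [[0.015,-0.005,0,0,0,0],[0.03,-0.01,0,0,0,0],[0.045,-0.015,0,0,0,0],[0.06,-0.02,0,0,0,0],[0.075,-0.025,0,0,0,0],[0.09,-0.03,0,0,0,0],[0.105,-0.035,0,0,0,0],[0.12,-0.04,0,0,0,0],[0.135,-0.045,0,0,0,0],[0.148,-0.05,0,0,0,0],[0.148,-0.05,0,0,0,0]]}}

```text
time: 5.18
tcp_pos: [598.5, 132.1, 60.0]
eef_rot: [-0.431, -3.104, 0.0]
wrist_force: [-12.4, 1.5, 5.9]
finger_gap: 0.4
grip_force: 6.3
```

Run:
```python
from h import *
T=wpose(); np.save('T2.npy',T); a=save("wrist","w2.png"); b=save("top","t2.png"); c=save("scene","s2.png")
f=lambda x,s: cv2.resize(x,s,interpolation=cv2.INTER_CUBIC)
m=np.hstack([f(b[170:270,200:300],(400,400)),f(c[150:250,190:290],(400,400))])
cv2.imwrite('pics/m2.png',m[:,:,::-1])
```

```text
(no output)
```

View pics/m2.png

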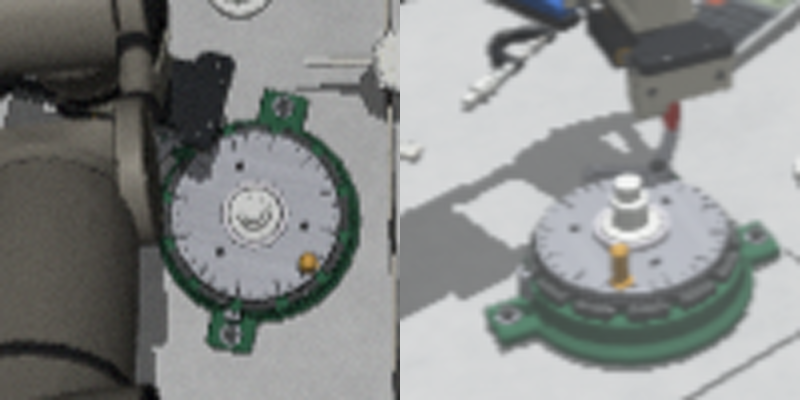

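Contact force was 12 N at the end, so the lever is probably at its far stop. In the scene crop the knob has swung well to the right of its pivot. I'll back off, rise and check with the wrist camera.

{"api": "jog_arm", "payload": {"rows": [[-0.04,0.011,0,0,0,0],[-0.115,0.033,0,0,0,0],[-0.115,0.033,0.1,0,0,0],[-0.115,0.033,0.3,0,0,0],[-0.08,-0.03,0.5,0,0,0.1],[0,-0.12,0.64,0,0,0.3],[0.05,-0.18,0.64,0,0,0.5],[0.055,-0.19,0.64,0,0,0.525],[0.055,-0.19,0.64,0,0,0.525]]}}

```text
time: 6.45
tcp_pos: [615.0, 84.3, 219.9]
eef_rot: [-0.005, -3.141, -0.001]
wrist_force: [-0.2, -0.9, -0.2]
finger_gap: 0.4
grip_force: 0.0
```

Run:
```python
from h import *
setK(); T=wpose(); im=save("wrist","w3.png")[:,:,::-1]
C=np.array([501,22.]); R=rot(-.275); A=np.radians(np.arange(0,360,10.))
x0,y0=130,60; big=cv2.resize(im[y0:y0+200,x0:x0+260],None,fx=3,fy=3,interpolation=cv2.INTER_CUBIC)
for l,col in((0,(255,0,0)),(.3,(0,255,255)),(.5,(0,255,0))):
    b=np.radians(84)-l; q=C+R@np.array([54+60*np.cos(b),78+60*np.sin(b)])
    for p in wproj(T,np.c_[q[0]+8.5*np.cos(A),q[1]+8.5*np.sin(A),0*A+80]): cv2.circle(big,(int((p[0]-x0)*3),int((p[1]-y0)*3)),1,col,-1)
for (r,z) in((70,58),):
    A=np.radians(np.arange(0,360,3.))
    for p in wproj(T,np.c_[C[0]+r*np.cos(A),C[1]+r*np.sin(A),0*A+z]): cv2.circle(big,(int((p[0]-x0)*3),int((p[1]-y0)*3)),1,(0,0,255),-1)
q=C+R@np.array([54,78.]); p=wproj(T,[*q,52])[0]; cv2.circle(big,(int((p[0]-x0)*3),int((p[1]-y0)*3)),3,(255,0,255),-1)
cv2.imwrite('pics/ov3.png',big); print(sense()["tcp_pos"])
```

```text
[614.8120187   84.5462006  219.90691788]
```

View pics/ov3.png

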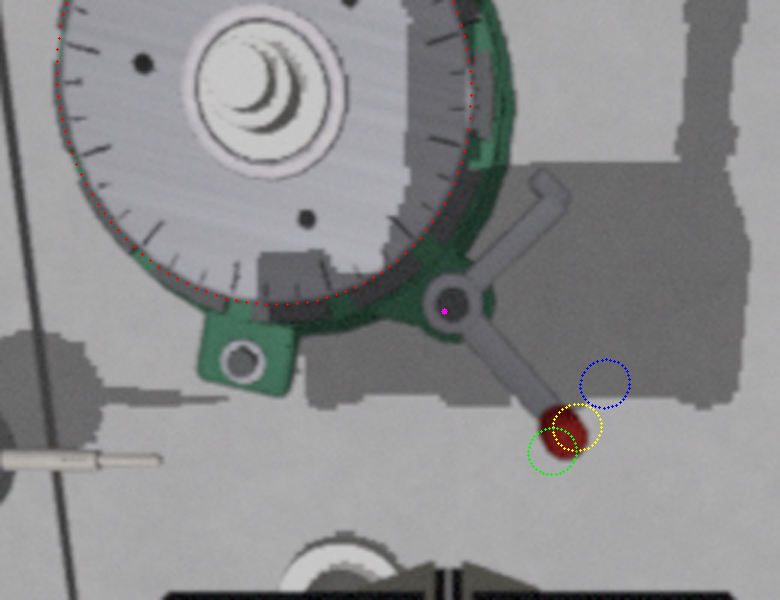

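The knob now stands at about the 0.5 circle and the pawl is well clear of the dial, so it's released. The overlay shows the base at C ≈ (500.5, 23), turn ≈ −0.25. Now I'll work out the poses for pushing the stud.

Run:
```python
from h import *
C=np.array([500.5,23.]); B0=np.arctan2(-19.7-23,458.2-500.5)
def pos(phi,off=26):
    B=B0-phi; return C+60*np.array([np.cos(B),np.sin(B)])+off*np.array([-np.sin(B),np.cos(B)])
print(np.degrees(B0)%360, pos(0,40), pos(0), np.round((pos(0,40)-sense()["tcp_pos"][:2])/250,3))
for a,b in((0,.5236),(.5236,1.0472),(1.0472,1.5708),(1.5708,1.95)):
    ph=np.linspace(a,b,6)[1:]
    print(a,[[*np.round((pos(p)-pos(a))/250,3),round(-np.degrees(p-a)/30,2)] for p in ph])
```

```text
225.26962520740742 [486.69077341 -47.77644567] [476.74480275 -37.92364568] [-0.512 -0.529]
0 [[np.float64(-0.025), np.float64(0.011), np.float64(-0.2)], [np.float64(-0.049), np.float64(0.025), np.float64(-0.4)], [np.float64(-0.071), np.float64(0.041), np.float64(-0.6)], [np.float64(-0.091), np.float64(0.06), np.float64(-0.8)], [np.float64(-0.109), np.float64(0.08), np.float64(-1.0)]]
0.5236 [[np.float64(-0.016), np.float64(0.022), np.float64(-0.2)], [np.float64(-0.03), np.float64(0.046), np.float64(-0.4)], [np.float64(-0.041), np.float64(0.071), np.float64(-0.6)], [np.float64(-0.049), np.float64(0.097), np.float64(-0.8)], [np.float64(-0.054), np.float64(0.124), np.float64(-1.0)]]
1.0472 [[np.float64(-0.003), np.float64(0.027), np.float64(-0.2)], [np.float64(-0.003), np.float64(0.055), np.float64(-0.4)], [np.float64(0.0), np.float64(0.082), np.float64(-0.6)], [np.float64(0.006), np.float64(0.109), np.float64(-0.8)], [np.float64(0.015), np.float64(0.135), np.float64(-1.0)]]
1.5708 [[np.float64(0.008), np.float64(0.018), np.float64(-0.14)], [np.float64(0.017), np.float64(0.036), np.float64(-0.29)], [np.float64(0.028), np.float64(0.053), np.float64(-0.43)], [np.float64(0.04), np.float64(0.068), np.float64(-0.58)], [np.float64(0.052), np.float64(0.083), np.float64(-0.72)]]
```

{"api": "jog_arm", "payload": {"rows": [[-0.07,-0.07,0,0,0,0.2],[-0.2,-0.21,0,0,0,0.45],[-0.35,-0.37,0,0,0,0.75],[-0.47,-0.48,0,0,0,0.95],[-0.512,-0.529,0,0,0,1],[-0.512,-0.529,0,0,0,1]]}}

```text
time: 7.25
tcp_pos: [486.7, -48.2, 220.6]
eef_rot: [-0.808, 3.036, 0.0]
wrist_force: [0.6, -0.2, -0.5]
finger_gap: 0.5
grip_force: 0.0
```

{"api": "jog_arm", "payload": {"rows": [[0,0,-0.05,0,0,0.25],[0,0,-0.18,0,0,0.51],[0,0,-0.33,0,0,0.51],[0,0,-0.46,0,0,0.51],[0,0,-0.55,0,0,0.51],[0,0,-0.6,0,0,0.51],[0,0,-0.608,0,0,0.51],[0,0,-0.608,0,0,0.51]]}}

```text
time: 8.25
tcp_pos: [488.0, -48.2, 69.1]
eef_rot: [-1.208, 2.899, -0.001]
wrist_force: [0.3, -0.6, 0.4]
finger_gap: 0.9
grip_force: 0.0
```

{"api": "jog_arm", "payload": {"rows": [[-0.01,0.01,0,0,0,0],[-0.02,0.02,0,0,0,0],[-0.03,0.03,0,0,0,0],[-0.03,0.03,0,0,0,0]]}}

```text
time: 8.75
tcp_pos: [479.7, -40.6, 68.6]
eef_rot: [-1.208, 2.9, 0.0]
wrist_force: [-0.5, -0.2, -0.5]
finger_gap: 0.9
grip_force: 0.0
```

Run:
```python
from h import *
T=wpose(); np.save('T4.npy',T); im=save("wrist","w4.png"); c=save("scene","s4.png")
f=lambda x,s: cv2.resize(x,s,interpolation=cv2.INTER_CUBIC)
cv2.imwrite('pics/m4.png',np.hstack([f(im,(400,300)),f(c[150:240,190:310],(400,300))])[:,:,::-1])
```

```text
(no output)
```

View pics/m4.png

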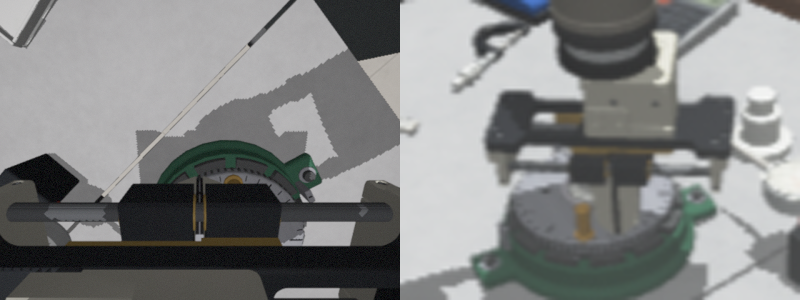

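The finger stands just behind the stud, which is at (220,585) in the right-hand crop, and the part is well clear. Now the first click.

{"api": "jog_arm", "payload": {"rows": [[-0.018,0.013,0,0,0,-0.05],[-0.025,0.017,0,0,0,-0.13],[-0.035,0.021,0,0,0,-0.2],[-0.047,0.028,0,0,0,-0.3],[-0.059,0.035,0,0,0,-0.4],[-0.07,0.043,0,0,0,-0.5],[-0.081,0.051,0,0,0,-0.6],[-0.091,0.06,0,0,0,-0.7],[-0.091,0.06,0,0,0,-0.7]]}}

```text
time: 9.98
tcp_pos: [456.7, -25.6, 68.5]
eef_rot: [0.659, -3.071, -0.0]
wrist_force: [0.4, 0.3, -0.4]
finger_gap: 0.4
grip_force: 0.0
```

Run:
```python
from h import *
setK(); T=wpose(); im=save("wrist","w5.png"); c=save("scene","s5.png"); b=save("top","t5.png")
def br(x,box):
    h=cv2.cvtColor(x,cv2.COLOR_RGB2HSV)[box[0]:box[1],box[2]:box[3]]; q=cv2.moments(cv2.inRange(h,(10,110,60),(28,255,255)),True)
    return (q['m01']/q['m00']+box[0],q['m10']/q['m00']+box[2],q['m00']) if q['m00'] else None
C=np.array([500.5,23.])
for n,x,box in(("scene",c,(190,230,215,290)),("top",b,(205,255,240,290))):
    r=br(x,box); 
    if r: P=atz(n,r[:2],78)[:2]; print(n,r,P,np.degrees(np.arctan2(*(P-C)[::-1]))%360)
for f,n,box in(("s","scene",(190,230,215,290)),("t","top",(205,255,240,290))):
    r=br(cv2.imread(f'pics/{f}.png')[:,:,::-1].copy(),box); P=atz(n,r[:2],78)[:2]; print('start',n,r,P,np.degrees(np.arctan2(*(P-C)[::-1]))%360)
```

```text
scene (210.66666666666666, 233.66666666666666, 3.0) [443.63850882  14.20669222] 188.79083219249569
top (243.0, 268.5, 2.0) [432.5685426   6.7079619] 193.4865523720719
start scene (215.7, 244.6, 10.0) [453.14333657 -24.27629269] 224.95133933426345
start top (235.4, 276.4, 15.0) [456.57626443 -19.19155282] 223.84766827372556
```

The first click is done: the stud is near bearing 193° and the finger is unloaded. Second click.

{"api": "jog_arm", "payload": {"rows": [[-0.01,0.01,0,0,0,-0.1],[-0.019,0.02,0,0,0,-0.2],[-0.028,0.03,0,0,0,-0.3],[-0.036,0.041,0,0,0,-0.4],[-0.044,0.052,0,0,0,-0.5],[-0.051,0.064,0,0,0,-0.6],[-0.058,0.076,0,0,0,-0.7],[-0.064,0.088,0,0,0,-0.8],[-0.069,0.101,0,0,0,-0.9],[-0.0735,0.114,0,0,0,-1],[-0.0735,0.114,0,0,0,-1]]}}

```text
time: 11.5
tcp_pos: [438.8, 2.8, 68.5]
eef_rot: [0.156, 3.138, 0.0]
wrist_force: [0.4, -0.5, 0.1]
finger_gap: 0.6
grip_force: 0.0
```

```bash
cat >> h.py <<'E'
def stud(tag):
    C=np.array([500.5,23.])
    for n,box in(("scene",(185,230,205,290)),("top",(195,255,230,290))):
        x=save(n,f"{n}{tag}.png"); h=cv2.cvtColor(x,cv2.COLOR_RGB2HSV)[box[0]:box[1],box[2]:box[3]]; q=cv2.moments(cv2.inRange(h,(10,110,60),(28,255,255)),True)
        if q['m00']:
            r=(q['m01']/q['m00']+box[0],q['m10']/q['m00']+box[2]); P=atz(n,r,78)[:2]; print(n,np.round(r),q['m00'],np.round(P),np.degrees(np.arctan2(*(P-C)[::-1]))%360)
E
python3 -c "
from h import *
stud('6')"
```

{"api": "jog_arm", "payload": {"rows": [[-0.003,0.013,0,0,0,-0.1],[-0.006,0.027,0,0,0,-0.2],[-0.0085,0.04,0,0,0,-0.3],[-0.0105,0.0535,0,0,0,-0.4],[-0.0115,0.067,0,0,0,-0.5],[-0.012,0.081,0,0,0,-0.6],[-0.0115,0.095,0,0,0,-0.7],[-0.0105,0.1085,0,0,0,-0.8],[-0.0085,0.122,0,0,0,-0.9],[-0.0055,0.1355,0,0,0,-1],[-0.0055,0.1355,0,0,0,-1]]}}

```text
time: 12.98
tcp_pos: [437.5, 36.6, 68.5]
eef_rot: [0.963, 2.99, 0.0]
wrist_force: [0.7, 0.5, 0.2]
finger_gap: 0.4
grip_force: 0.0
```

Run:
```python
from h import *
setK(); stud('7'); T=wpose(); im=save("wrist","w7.png")[:,:,::-1]
C=np.array([500.5,23.])
big=cv2.resize(im[100:290,180:380],None,fx=3,fy=3,interpolation=cv2.INTER_CUBIC)
for k,col in((2,(255,0,0)),(3,(0,255,0)),(4,(0,0,255))):
    B=np.radians(225.3-30*k); A=np.radians(np.arange(0,360,20.)); q=C+60*np.array([np.cos(B),np.sin(B)])
    for p in wproj(T,np.c_[q[0]+7*np.cos(A),q[1]+7*np.sin(A),0*A+90]): cv2.circle(big,(int((p[0]-180)*3),int((p[1]-100)*3)),1,col,-1)
s=cv2.imread('pics/scene7.png')[150:240,190:310]
cv2.imwrite('pics/m7.png',np.hstack([cv2.resize(big,(400,380)),cv2.resize(s,(400,380),interpolation=cv2.INTER_CUBIC)]))
```

```text
(no output)
```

View pics/m7.png

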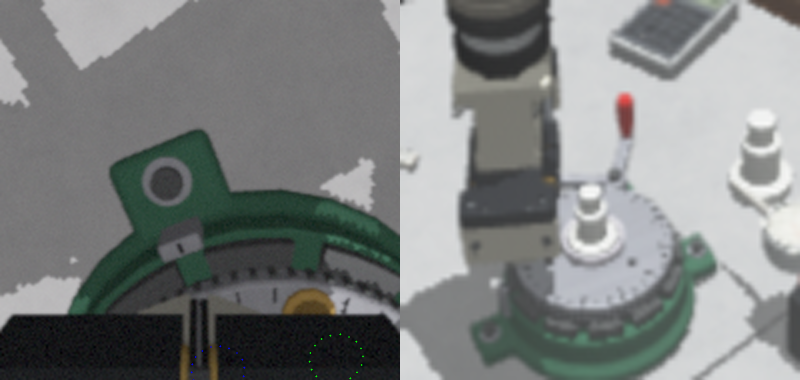

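The stud's foot is visible at (305,308) in the left crop, consistent with the third stop and ahead of the finger. Fourth click, with a slow end.

{"api": "jog_arm", "payload": {"rows": [[0.003,0.0135,0,0,0,-0.1],[0.007,0.0265,0,0,0,-0.2],[0.012,0.0395,0,0,0,-0.3],[0.016,0.0485,0,0,0,-0.37],[0.02,0.0575,0,0,0,-0.44],[0.029,0.0755,0,0,0,-0.59],[0.04,0.0925,0,0,0,-0.73],[0.046,0.1,0,0,0,-0.8],[0.052,0.1075,0,0,0,-0.88],[0.057,0.114,0,0,0,-0.94],[0.062,0.12,0,0,0,-1],[0.062,0.12,0,0,0,-1]]}}

```text
time: 14.62
tcp_pos: [453.0, 66.6, 68.5]
eef_rot: [1.705, 2.638, 0.0]
wrist_force: [0.3, 1.0, -1.3]
finger_gap: 0.8
grip_force: 0.0
```

```bash
python3 -c "
from h import *
stud('8')"
```

```text
scene [201. 232.] 2.0 [465.  56.] 137.2649296360845
```

{"api": "jog_arm", "payload": {"rows": [[-0.03,-0.014,0,0,0,0],[-0.073,-0.033,0,0,0,0],[-0.073,-0.033,0.1,0,0,0],[-0.073,-0.033,0.3,0,0,0.1],[-0.073,-0.033,0.5,0,0,0.3],[0,0,0.6,0,0,0.5],[0.2,0.03,0.6,0,0,0.75],[0.4,0.06,0.6,0,0,0.95],[0.52,0.074,0.6,0,0,1],[0.548,0.074,0.6,0,0,1]]}}

```text
time: 15.98
tcp_pos: [590.1, 84.8, 217.5]
eef_rot: [-0.965, -2.988, 0.001]
wrist_force: [-0.6, -0.4, -0.4]
finger_gap: 0.3
grip_force: 0.0
```

{"api": "jog_arm", "payload": {"rows": [[0,0,0,0,0,0.3],[0,0,0,0,0,0.6],[0,0,0,0,0,0.71],[0,0,0,0,0,0.71]]}}

```text
time: 16.48
tcp_pos: [588.6, 84.7, 218.6]
eef_rot: [-0.397, -3.116, 0.0]
wrist_force: [0.6, 0.4, -0.5]
finger_gap: 0.7
grip_force: 0.0
```

Run:
```python
from h import *
setK(); T=wpose(); print(sense()["tcp_pos"]); im=save("wrist","w9.png")[:,:,::-1]
C=np.array([500.5,23.]); R=rot(-.25)
x0,y0=150,0;f=2.3; big=cv2.resize(im[:260,x0:x0+330],None,fx=f,fy=f,interpolation=cv2.INTER_CUBIC)
def ring(q,r,z,col):
    A=np.radians(np.arange(0,360,8.))
    for p in wproj(T,np.c_[q[0]+r*np.cos(A),q[1]+r*np.sin(A),0*A+z]): cv2.circle(big,(int((p[0]-x0)*f),int((p[1]-y0)*f)),1,col,-1)
ring(C,70,58,(0,0,255)); ring(C+R@[54,78],5,52,(255,0,255))
for k,col in((3,(0,255,255)),(4,(0,255,0))):
    B=np.radians(225.3-30*k); ring(C+60*np.array([np.cos(B),np.sin(B)]),7,90,col)
for l,col in((0,(255,0,0)),(.5,(0,255,0))):
    b=np.radians(84)-l; ring(C+R@[54+60*np.cos(b),78+60*np.sin(b)],8.5,80,col)
cv2.imwrite('pics/ov9.png',big)
```

```text
[588.64520206  84.74301317 218.62525724]
```

View pics/ov9.png

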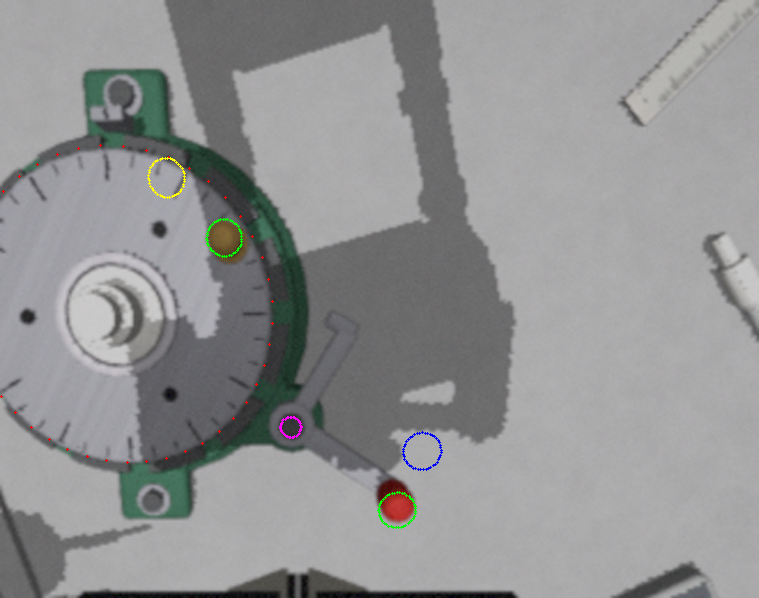

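The stud lies exactly on the fourth-stop ring and the lever is still released. Next I'll go beyond the knob and push it home.

{"api": "jog_arm", "payload": {"rows": [[0.08,0.05,0,0,0,0],[0.18,0.11,0,0,0,0],[0.234,0.146,0,0,0,0],[0.234,0.146,-0.1,0,0,0],[0.234,0.146,-0.25,0,0,0],[0.234,0.146,-0.4,0,0,0],[0.234,0.146,-0.53,0,0,0],[0.234,0.146,-0.61,0,0,0],[0.234,0.146,-0.632,0,0,0],[0.234,0.146,-0.632,0,0,0]]}}

```text
time: 17.77
tcp_pos: [648.4, 121.5, 60.9]
eef_rot: [0.397, 3.116, 0.0]
wrist_force: [1.1, -0.4, 0.4]
finger_gap: 0.3
grip_force: 0.0
```

{"api": "jog_arm", "payload": {"rows": [[-0.014,0.005,0,0,0,0],[-0.028,0.01,0,0,0,0],[-0.042,0.015,0,0,0,0],[-0.056,0.021,0,0,0,0],[-0.07,0.026,0,0,0,0],[-0.084,0.031,0,0,0,0],[-0.098,0.036,0,0,0,0],[-0.112,0.041,0,0,0,0],[-0.126,0.046,0,0,0,0],[-0.136,0.05,0,0,0,0],[-0.136,0.05,0,0,0,0]]}}

```text
time: 19.15
tcp_pos: [613.7, 134.1, 60.4]
eef_rot: [-0.395, -3.115, 0.001]
wrist_force: [1.1, 0.7, 0.5]
finger_gap: 0.7
grip_force: 0.6
```

{"api": "jog_arm", "payload": {"rows": [[-0.004,0.001,0,0,0,0],[-0.008,0.002,0,0,0,0],[-0.012,0.003,0,0,0,0],[-0.012,0.003,0,0,0,0]]}}

```text
time: 19.65
tcp_pos: [611.3, 134.8, 60.5]
eef_rot: [-0.396, -3.116, -0.0]
wrist_force: [2.1, 1.3, -0.7]
finger_gap: 0.4
grip_force: 1.1
```

{"api": "jog_arm", "payload": {"rows": [[-0.004,0.001,0,0,0,0],[-0.008,0.002,0,0,0,0],[-0.012,0.003,0,0,0,0],[-0.012,0.003,0,0,0,0]]}}

```text
time: 20.15
tcp_pos: [609.0, 135.3, 60.5]
eef_rot: [0.396, 3.115, -0.0]
wrist_force: [5.0, -0.2, -1.9]
finger_gap: 0.1
grip_force: 2.4
```

{"api": "jog_arm", "payload": {"rows": [[-0.004,0.001,0,0,0,0],[-0.008,0.002,0,0,0,0],[-0.008,0.002,0,0,0,0]]}}

```text
time: 20.52
tcp_pos: [608.7, 135.3, 60.8]
eef_rot: [0.395, 3.111, 0.0]
wrist_force: [10.5, -1.3, -4.1]
finger_gap: 0.8
grip_force: 5.0
```

The force has doubled with almost no travel, so the lever is at its stop. I'll back off, rise and check.

{"api": "jog_arm", "payload": {"rows": [[0.03,-0.008,0,0,0,0],[0.1,-0.025,0,0,0,0],[0.1,-0.025,0.1,0,0,0],[0.1,-0.025,0.3,0,0,0],[0.1,-0.025,0.5,0,0,0],[0.05,-0.1,0.63,0,0,0],[-0.03,-0.2,0.63,0,0,0],[-0.03,-0.2,0.63,0,0,0],[-0.03,-0.2,0.63,0,0,0]]}}

```text
time: 21.65
tcp_pos: [598.6, 86.3, 217.6]
eef_rot: [-0.396, -3.115, -0.0]
wrist_force: [0.0, 0.4, -0.5]
finger_gap: 0.5
grip_force: 0.0
```

Run:
```python
from h import *
setK(); T=wpose(); s=sense(); print(s["tcp_pos"],s["wrist_force"]); im=save("wrist","w10.png")[:,:,::-1]
C=np.array([500.5,23.]); R=rot(-.25)
x0,y0=150,0;f=2.3; big=cv2.resize(im[:260,x0:x0+330],None,fx=f,fy=f,interpolation=cv2.INTER_CUBIC)
def ring(q,r,z,col):
    A=np.radians(np.arange(0,360,8.))
    for p in wproj(T,np.c_[q[0]+r*np.cos(A),q[1]+r*np.sin(A),0*A+z]): cv2.circle(big,(int((p[0]-x0)*f),int((p[1]-y0)*f)),1,col,-1)
B=np.radians(105.3); ring(C+60*np.array([np.cos(B),np.sin(B)]),7,90,(0,255,0))
for l,col in((0,(255,0,0)),(.2,(0,255,0))):
    b=np.radians(84)-l; ring(C+R@[54+60*np.cos(b),78+60*np.sin(b)],8.5,80,col)
cv2.imwrite('pics/ov10.png',big)
```

```text
[598.63897059  86.2799543  217.60654403] [ 0.00829815  0.44778826 -0.51433317]
```

View pics/ov10.png

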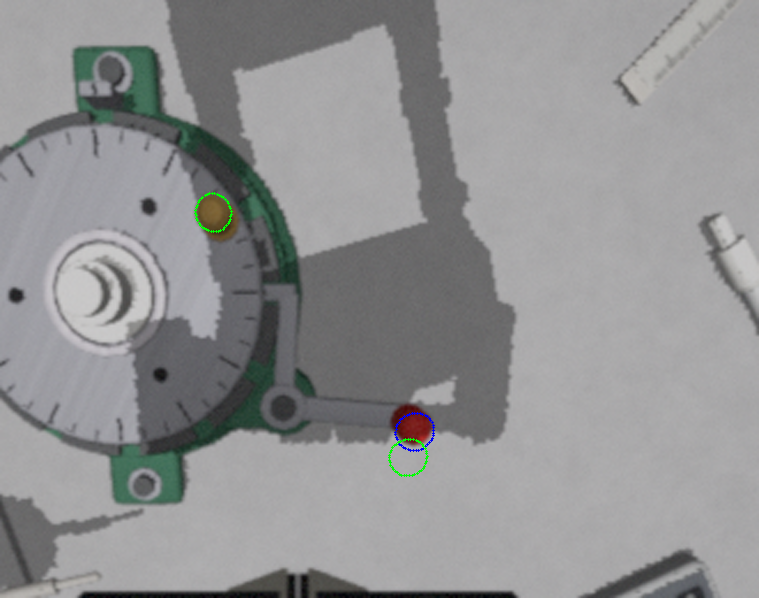

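The knob lies on the home ring with the pawl in its notch, the stud is at the fourth stop and the part is undisturbed. Handing in.

```bash
python3 -c "
from station import *
print(sign_off())"
```

```text
the job is handed in; nothing more can be done
None
```

I released the lever, pushed the dial round exactly four clicks clockwise, pushed the lever fully home so the dial is locked, and handed the job in at about 22 s, with the steel part untouched in its nest.

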